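# Clear the stray cartridge and hold the grease-gun rod out at its latch groove

## Robot

A 6-joint arm with a two-finger parallel gripper is mounted at the origin on the work surface. World frame = base frame: x ahead of the robot, y to its left, z up, the work surface at z = 0. Lengths are in m, angles in rad, forces in N, time in s.
With the tool pointing down it reaches from about 0.35 to 0.975 m from the base axis. Payload 4.9 kg.
Tool frame: the origin (TCP) lies midway between the tips of the shut fingers; the grasp point (between the pads) lies ctrl.grip_depth behind it (ctrl.grip_depth is the distance from the TCP to the grasp point, in m); y points along the fingers, z is the direction in which the jaws open and shut, and the axes are right-handed (so a half turn about y gives the same grasp; the last joint's range is limited). The gripper opens to 85 mm and grips with 20 to 120 N. Pads are 22 mm wide; open, the fingers measure 114 mm over their backs; the gripper's body (76 mm by 85 mm) begins 54 mm behind the grasp point. The pads swing forward as they close: fully open they stand 13 mm farther back than shut.
Start: joints at [-1.347, 0.053, 1.613, -0, 1.476, -0.119], TCP at [0.21, -0.589, 0.231] pointing down, gripper open.
Joint ranges: [-3.01, 3.01], [-1.01, 2.22], [0.06, 2.58], [-1.02, 4.17], [0.09, 2.62], [-3.14, 3.14]. Speed limits (rad/s): [2.57, 2.57, 3.14, 3.14, 3.14, 3.14].

## Interface

Orientations are given as a rotation vector (axis times angle).
In Python, from station import ctrl gives the robot as it stands.
- The arm moves only by the tool jog_arm, never from a script. Its argument "moves" is a list of rows, each a list of 6 numbers: the shift along the tool's x, y, z in mm, then the turn, a rotation vector about the tool's x, y, z in rad. In form: [[x, y, z, wx, wy, wz], ...]. A call has 1 to 12 rows; each row shifts and turns the commanded pose from where the row before left it, along the tool's axes as they then stand; what a row does not reach is not made up. A row lasts 1/10 s, in which the tool goes at most 50 mm and 8.59 degrees, less where a joint would pass 70% of its speed; a pose out of reach is approached as far as the arm can. A call is refused whole if a number of a shift passes 50 or a number of a turn 0.15, either way. A call with a gripper value outside its range is refused whole. "grip" is the finger opening in mm, from 0 to 85.4, set as the call begins (left out, the last holds). The fingers move at their own pace and stop on an object; "grip_force" is the grip in N (left out, the last holds). Time passes only in rows, so rows that do not move let the fingers close. It gives the time, the measured TCP pose, the force and the opening at its end, in the units of the state.
- ctrl.get_obs(): the state, without advancing time (a new reading comes with each control period).
- ctrl.get_image(name): name is "scene" or "top" or "wrist"; returns the picture (420x560x3 uint8, red, green, blue); there is no depth.
- ctrl.camera_params(name): a dict with "fx", "fy", "cx", "cy" (pixels), "pose" (4x4, takes a point from camera to world coordinates); the wrist camera has in their place "T_tool_cam" (4x4, takes a point from camera to tool coordinates, whose origin is the TCP and whose axes are the tool frame's). Camera axes: x right, y up, looking along -z (the intrinsics and any distortion apply to the point x, -y, -z); pixel columns grow to the right and rows downward; lengths in m; the calibration is good to about 2 mm. The wrist camera is an equidistant fisheye: a pixel r from the principal point sees the ray r / f radians off the axis. A picture is of the moment at which its call begins: read the wrist's pose just before it. camera_params takes no time and is no camera call.
- ctrl.finish_job(): hands the job in, once; it reports no verdict.
The state is a dict: "t": time; "q": joint angles; "dq": joint speeds; "effort": joint torques, N m; "tool_pos": TCP position; "tool_rot": TCP orientation; "contact_force": force on the tool from outside, world axes, zero at the start; "wrist_torque": the same for the moment, N m; "opening": finger opening in m.
Only numpy, scipy, OpenCV 4.12 (cv2) and the standard library are available. Lean on these libraries where they do the work, as an engineer would, in place of code of your own. Each camera call takes 0.05 s, during which the arm holds its last target. There are 200 camera calls.

## Task

The grease gun in the vise is to be reloaded. First put the stray grease cartridge that lies in the way of its T-handle up with the others: lay it lengthwise in the gap on top of the two in the carton tray, ends about level, and let go of it. Then grip the T-handle, pull it straight out against its spring until the groove in the rod is in line with the latch plate on the end cap, and finish holding it there, without letting go, so that the latch can be swung in; leave the other things on the bench where they are.

Things in the scene. Friction and masses are not known exactly. Their poses are not given: they have to be found in the camera images.
- gun: Grey machine vise, fixed, clamping the 46 mm steel barrel of a mini grease gun (head unscrewed). Origin on the bench under the barrel's middle. Barrel along y, axis 55 mm above the bench; end cap 51 mm across, its face at y -100 mm; open mouth at y +100. Rod comes out to -y. Jaws: y -50 to 50, x -60 to 76, 73 mm high; vise screw and bar out to x -160, up to 62 mm high.
- t_handle: Black T-handle on the gun's 10 mm steel rod, sliding along the gun's y only. Origin: middle of its cross bar, 55 mm above the bench; axes as the gun's. Bar upright, round, 12 mm thick, 19 to 91 mm above the bench; hub 16 mm across at the rod. At rest 46 mm out from the cap face; pull 120 mm further (end stop 140). A spring draws it back: 6 N at rest, 15.5 N there.
- groove (a point): Middle of the turned groove in the rod (10 mm long, narrowed to 6 mm), 161 mm from the T-handle's origin towards the barrel (+y); inside the barrel at rest. In line with the latch plate, the whole groove has just come out of the cap.
- latch (a point): Point on the rod's axis in the plane of the latch plate (a small forked steel plate 2 mm thick on a pivot screw on the end cap, swung aside and down); 5 mm out from the cap face. Axes parallel to the gun's, pull direction -y.
- stray: The stray grease cartridge: a cylinder 38 mm in diameter and 135 mm long, brown cardboard with a paper band, 0.09 to 0.18 kg, lying on the bench across the way of the T-handle. Origin at its middle on its axis, 19 mm above the bench at the start; its axis is its x; it may roll, so its y and z point anywhere.
- tray: Shallow cardboard carton tray (fixed), 156 mm long (its x), 84 mm wide (its y), walls 24 mm high and 3 mm thick, floor 4 mm thick. Origin under its middle, on the bench. Two cartridges lie in it side by side along x; one lying in the gap on top has its axis about 55 mm above the bench.
- base_left: Cartridge of the same kind in the tray, on the +y side; origin at its middle on its axis, which is its x, 23 mm above the bench.
- base_right: Cartridge of the same kind in the tray, on the -y side; origin as base_left.
- pump_head: The gun's unscrewed pump head with lever and spout, aluminium, about 200 x 100 x 50 mm, lying on the bench. Leave alone.
- oil_can: Upright blue oil bottle, 56 mm across, 120 mm high; origin under it. Leave alone.
- spray_can: Upright green spray can, 66 mm across, 190 mm high; origin under it. Leave alone.
- screw_jar: Small glass jar, 60 mm across, 62 mm high; origin under it. Leave alone.
- tape_measure: Yellow tape measure lying on its side, about 75 x 62 x 36 mm; origin under it. Leave alone.
- wrench: Steel wrench, 180 mm long, lying on the bench. Leave alone.
- screwdriver: Screwdriver lying on the bench. Leave alone.
Mind the look-alikes: they are no part of the job. What is shaped like the base_right but purple or yellow is not meant.

How it is judged:
By the outcome, as a careful person would: the job done as asked, in the order asked, and still so for the second after the job is handed in, while the arm keeps its last pose, push and grip.
It also fails if it takes over 46 s, if anything falls off the work surface, if the arm or the gripper's body presses on something with over 40 N, if the wrist force passes 120 N, or if a joint passes its speed limit or range.

## Working session

There is one attempt and no reset: what is moved stays moved. The work goes in short steps, Python scripts to look and compute and a tool call to move; the robot and the scene stay as the last step left them, time stands still between calls to the robot, and variables do not carry over. Pictures are saved under pics/ and viewed, about 8 in all and at most 12, crops included, and the job is handed in when it is done.

Besides the shell and the picture viewer there is one more tool, called after "Emit:" as name(argument=value, ...) on one line, values as JSON. jog_arm: Moves the arm, as the interface text tells. Its arguments: {"type":"object","properties":{"moves":{"type":"array","items":{"type":"array","items":{"type":"number"}}},"grip":{"type":"number"},"grip_force":{"type":"number"}},"required":["moves"]}

```bash
mkdir -p pics
python3 - <<'E'
from station import ctrl
import cv2,numpy as np
for n in("scene","top"):
    cv2.imwrite(f"pics/{n}0.png",cv2.resize(ctrl.get_image(n)[:,:,::-1],(800,600),interpolation=cv2.INTER_CUBIC))
    print(n,{k:np.round(v,4).tolist() for k,v in ctrl.camera_params(n).items()})
o=ctrl.get_obs();print(ctrl.grip_depth,{k:np.round(v,4).tolist() for k,v in o.items()})
print({k:np.round(v,4).tolist() for k,v in ctrl.camera_params("wrist").items()})
E
```

```text
scene {'fx': 465.8932, 'fy': 465.8932, 'cx': 276.4426, 'cy': 209.2114, 'pose': [[-0.1548, -0.7743, 0.6135, 1.4939], [0.9879, -0.1127, 0.107, 0.1842], [-0.0136, 0.6226, 0.7824, 1.2908], [0.0, 0.0, 0.0, 1.0]]}
top {'fx': 423.3098, 'fy': 423.3098, 'cx': 284.5438, 'cy': 214.4788, 'pose': [[-0.0001, 0.9957, -0.0931, 0.4133], [-0.9997, -0.0024, -0.024, -0.0149], [-0.0241, 0.0931, 0.9954, 1.2836], [0.0, 0.0, 0.0, 1.0]]}
0.0187 {'t': 0.1, 'q': [-1.347, 0.0533, 1.6142, 0.0, 1.476, -0.119], 'dq': [0.0019, -0.0016, -0.0038, -0.0007, -0.0016, -0.0006], 'effort': [0.0011, -39.4902, -37.1364, -0.0001, 0.0039, -0.0], 'tool_pos': [0.21, -0.5881, 0.2302], 'tool_rot': [-0.3524, 2.0372, -2.0334], 'contact_force': [0.3239, 0.0092, -0.0673], 'wrist_torque': [-0.0164, 0.008, -0.0104], 'opening': 0.0852}
{'fx': 325.1923, 'fy': 325.1923, 'cx': 278.2278, 'cy': 208.9758, 'T_tool_cam': [[-0.0008, -0.9553, -0.2955, -0.0754], [0.0007, 0.2955, -0.9553, -0.1424], [1.0, -0.001, 0.0004, 0.0004], [0.0, 0.0, 0.0, 1.0]]}
```

View pics/scene0.png

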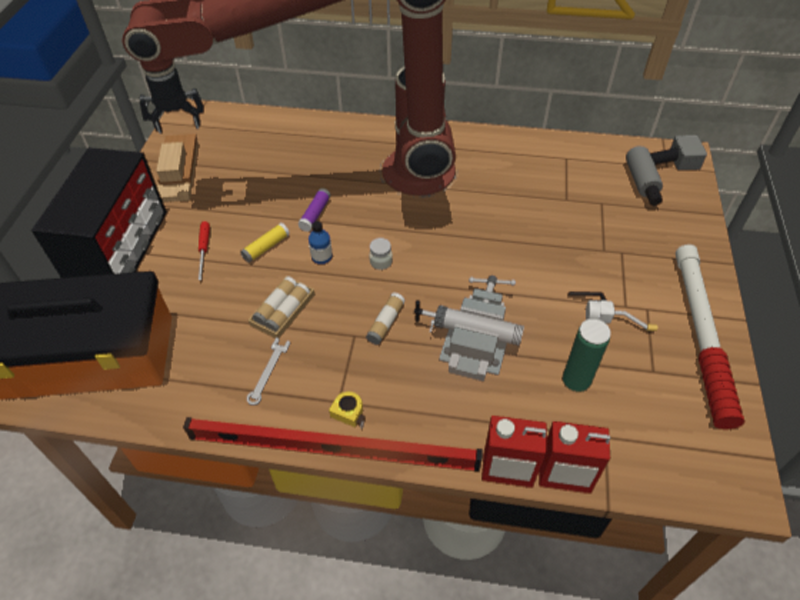

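View pics/top0.png

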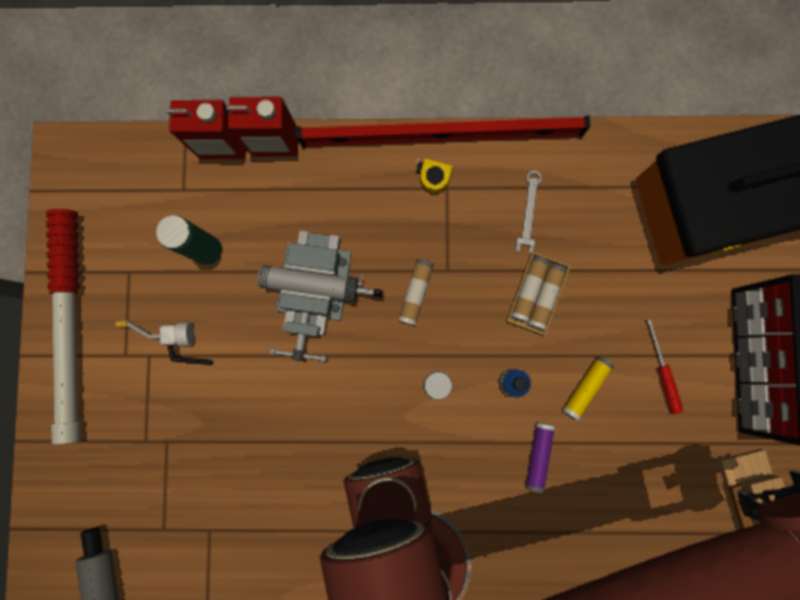

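The top view shows the stray at about (416,292), the tray at (538,292), the vise and barrel at (310,283), and the handle at (375,293), in 800x600 pixels. Next I take an enlarged crop for measuring.

```bash
cat > h.py <<'E'
from station import ctrl
import numpy as np,cv2
from scipy.spatial.transform import Rotation as R
def ray(n,u,v):   # original pixels
    c=ctrl.camera_params(n);P=np.array(c["pose"])
    d=P[:3,:3]@np.array([(u-c["cx"])/c["fx"],-(v-c["cy"])/c["fy"],-1]);return P[:3,3],d
def at(n,u,v,z):
    o,d=ray(n,u,v);return o+d*(z-o[2])/d[2]
def wat(u,v,z,o):
    c=ctrl.camera_params("wrist");T=np.array(c["T_tool_cam"]);x,y=u-c["cx"],v-c["cy"];r=np.hypot(x,y)
    th=r/c["fx"];s=np.sin(th)/max(r,1e-9);d=np.array([x*s,-y*s,-np.cos(th)])
    Rt=R.from_rotvec(o["tool_rot"]).as_matrix();p=np.array(o["tool_pos"])+Rt@T[:3,3];d=Rt@T[:3,:3]@d
    return p+d*(z-p[2])/d[2]
def moves(o,pos,Rm):  # total shift in tool axes mm and turn in tool axes
    R0=R.from_rotvec(o["tool_rot"]);return R0.inv().apply(np.array(pos)-o["tool_pos"])*1000,(R0.inv()*R.from_matrix(Rm)).as_rotvec()
E
python3 - <<'E'
from h import *
im=ctrl.get_image("top")[:,:,::-1]
cv2.imwrite("pics/topc.png",cv2.resize(im[150:250,175:405],(800,348),interpolation=cv2.INTER_CUBIC))
print(R.from_rotvec(ctrl.get_obs()["tool_rot"]).as_matrix().round(3))
E
```

```text
[[-0.942 -0.     0.336]
 [-0.336  0.002 -0.942]
 [-0.    -1.    -0.002]]
```

View pics/topc.png

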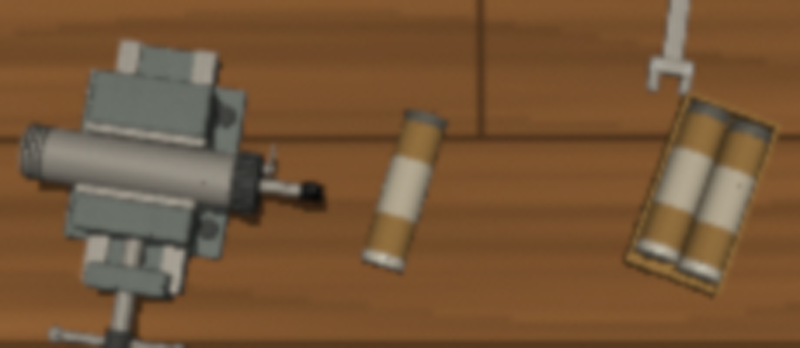

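Run:
```python
from h import *
P=lambda u,v,z:at("top",175+u*.2875,150+v*.2875,z)
p=lambda n,a:print(n,np.round(a,4))
a,b=P(426,120,.022),P(383,261,.022);st=(a+b)/2;p("stray",st);p("len",np.linalg.norm(a-b));p("ang",np.degrees(np.arctan2(*(a-b)[1::-1])))
c=[P(u,v,.024) for u,v in((690,93),(776,127),(715,296),(627,262))];tr=sum(c)/4;p("tray",tr)
d=(c[0]+c[1]-c[2]-c[3])/2;p("L",np.linalg.norm(d));p("ang",np.degrees(np.arctan2(d[1],d[0])))
hd=P(313,190,.091);p("handle",hd)
m=P(33,151,.078);k=P(245,182,.0805);p("mouth,cap",[m,k]);e=(k-m);p("dir",np.degrees(np.arctan2(e[1],e[0])));e=hd-k;p("dir2",np.degrees(np.arctan2(e[1],e[0])))
o=ctrl.get_obs()
```

```text
stray [ 0.5607 -0.0048  0.022 ]
len 0.1278
ang -16.9536
tray [ 0.5564 -0.2596  0.024 ]
L 0.1558
ang -20.9826
handle [0.5531 0.0694 0.091 ]
mouth,cap [[0.5879 0.3035 0.078 ]
 [0.5611 0.1263 0.0805]]
dir -98.6022
dir2 -98.0358
```

The tray is at (0.556, -0.260), angle -21°. The stray is at (0.561, -0.005), angle -17°, and the handle at about (0.553, 0.069), with pull direction about -98.5°. I set out with a turn of +0.64 about tool y, then travel.

Emit:
jog_arm(moves=[[0, 0, 0, 0, 0.107, 0], [0, 0, 0, 0, 0.107, 0], [0, 0, 0, 0, 0.107, 0], [0, 0, 0, 0, 0.107, 0], [0, 0, 0, 0, 0.107, 0], [0, 0, 0, 0, 0.107, 0], [-12, 0, -47, 0, 0, 0], [-12, 0, -47, 0, 0, 0], [-12, 0, -47, 0, 0, 0], [-12, 0, -47, 0, 0, 0], [-12, 0, -47, 0, 0, 0], [-12, 0, -47, 0, 0, 0]], grip=62, grip_force=40)

```text
t: 1.35
tool_pos: [0.3625, -0.3385, 0.231]
tool_rot: [-0.311, -2.06, 2.06]
contact_force: [0.7, -0.2, -0.3]
opening: 0.0622
```

Emit:
jog_arm(moves=[[-12, 0, -47, 0, 0, 0], [-12, 0, -47, 0, 0, 0], [-12, 0, -47, 0, 0, 0], [-12, 0, -47, 0, 0, 0], [-12, 0, -47, 0, 0, 0], [-12, 0, -47, 0, 0, 0], [-12, 0, -47, 0, 0, 0], [-12, 0, -47, 0, 0, 0], [0, 0, 0, 0, 0, 0], [0, 0, 0, 0, 0, 0]])

```text
t: 2.35
tool_pos: [0.5645, -0.0084, 0.2306]
tool_rot: [-0.307, -2.061, 2.062]
contact_force: [0.2, -0.3, -0.0]
opening: 0.062
```

Run:
```python
from h import *
o=ctrl.get_obs();im=ctrl.get_image("wrist")[:,:,::-1]
cv2.imwrite("pics/w1.png",cv2.resize(im,(800,600),interpolation=cv2.INTER_CUBIC))
print(np.round(o["tool_pos"],4),R.from_rotvec(o["tool_rot"]).as_matrix().round(3).tolist(),np.round(o["q"],2),o["opening"],o["t"])
```

```text
[ 0.5645 -0.0084  0.2306] [[-0.956, -0.001, -0.293], [0.293, -0.0, -0.956], [0.001, -1.0, 0.001]] [-0.15 -0.09  1.75 -0.    1.48  1.72] 0.06199052401203811 2.35
```

View pics/w1.png

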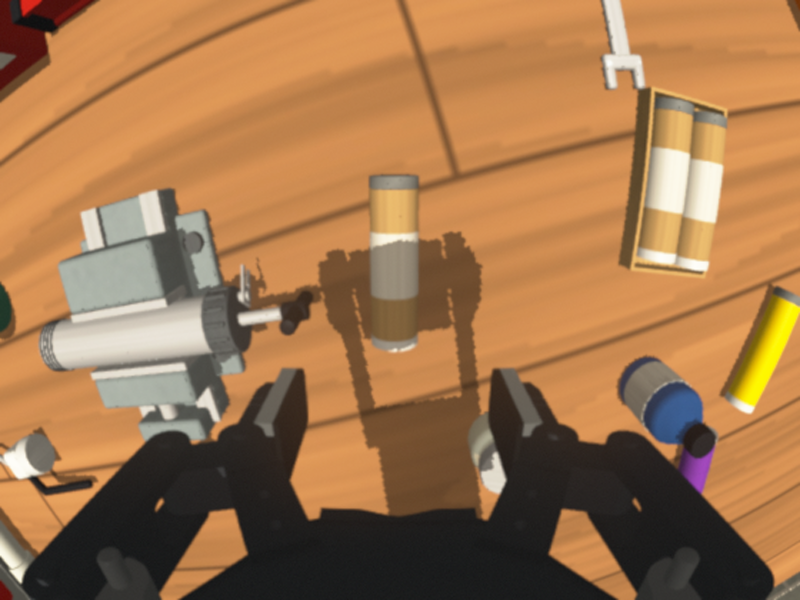

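The wrist view shows the stray's ends at (394,178) and (394,346), its sides at columns 370 and 418, the handle's bar top at about (306,297), and the tray's corners at (652,88), (727,108), (707,275) and (627,267).

Run:
```python
from h import *
o=ctrl.get_obs();W=lambda u,v,z:wat(u*.7,v*.7,z,o)
p=lambda n,a:print(n,np.round(a,4).tolist())
a,b=W(394,181,.034),W(394,349,.010);p("far/near end",[a,b]);p("len",np.linalg.norm(a-b))
l1,l2,r1,r2=[W(u,v,.021) for u,v in((370,200),(371,335),(418,200),(417,335))]
m1,m2=(l1+r1)/2,(l2+r2)/2;p("side mid",[m1,m2]);d=m1-m2;p("ang",np.degrees(np.arctan2(d[1],d[0])));p("wid",np.linalg.norm((l1-r1)))
c=[W(u,v,.024) for u,v in((652,88),(727,108),(707,275),(627,267))];p("tray",sum(c)/4)
d=(c[0]+c[1]-c[2]-c[3])/2;p("L,ang",[np.linalg.norm(d),np.degrees(np.arctan2(d[1],d[0]))]);p("W",np.linalg.norm((c[0]-c[1]+c[3]-c[2])/2))
v=(W(690,112,.042)+W(675,265,.03))/2;p("valley mid",W(685,186,.030))
h=W(306,297,.091);p("bar top",h);p("hub",W(283,318,.055))
for n,u,v,z in(("mouth",53,345,.055),("cap",240,318,.055)):p(n,W(u,v,z))
```

```text
far/near end [[0.6216, -0.0248, 0.034], [0.4866, 0.0172, 0.01]]
len 0.1435
side mid [[0.6073, -0.0202, 0.021], [0.503, 0.012, 0.021]]
ang -17.1726
wid 0.0363
tray [0.5584, -0.2625, 0.024]
L,ang [0.153, -21.2527]
W 0.0865
valley mid [0.5583, -0.2599, 0.03]
bar top [0.571, 0.0497, 0.091]
hub [0.5525, 0.0827, 0.055]
mouth [0.5926, 0.315, 0.055]
cap [0.5623, 0.1155, 0.055]
```

Run:
```python
from h import *
o=ctrl.get_obs();W=lambda u,v,z:wat(u*.7,v*.7,z,o)
p=lambda n,a:print(n,np.round(a,4).tolist())
p("bar top",W(291,324,.091));p("bar bottom",W(310,296,.019))
im=cv2.imread("pics/w1.png");cv2.imwrite("pics/w1c.png",cv2.resize(im[240:380,180:340],(800,700)[0:1]+(700,),interpolation=cv2.INTER_CUBIC)[:600])
p("mv to stray grasp",moves(o,[.556,-.0043,.005],R.from_rotvec(o["tool_rot"]).as_matrix())[0])
```

```text
bar top [0.5566, 0.066, 0.091]
bar bottom [0.5541, 0.0671, 0.019]
mv to stray grasp [9.1562, 225.8222, -2.5916]
```

View pics/w1c.png

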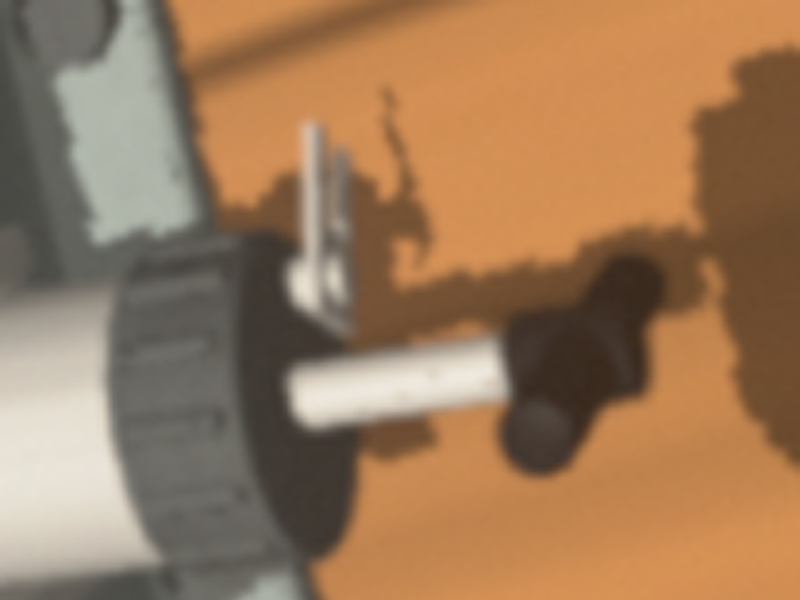

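The crop confirms the upright bar, with its top end at (288,328) and bottom end at (306,298). I descend on the stray and grip it.

Emit:
jog_arm(moves=[[4, 40, -1, 0, 0, 0], [4, 40, -2, 0, 0, 0], [0, 40, 0, 0, 0, 0], [0, 40, 0, 0, 0, 0], [0, 30, 0, 0, 0, 0], [0, 20, 0, 0, 0, 0], [0, 10, 0, 0, 0, 0], [0, 5, 0, 0, 0, 0], [0, 0, 0, 0, 0, 0]])

```text
t: 3.3
tool_pos: [0.5579, -0.0048, 0.0066]
tool_rot: [-0.312, -2.06, 2.06]
contact_force: [0.2, 0.1, 0.4]
opening: 0.0623
```

Emit:
jog_arm(moves=[[0, 0, 0, 0, 0, 0], [0, 0, 0, 0, 0, 0], [0, 0, 0, 0, 0, 0], [0, 0, 0, 0, 0, 0], [0, 0, 0, 0, 0, 0], [0, 0, 0, 0, 0, 0]], grip=30, grip_force=40)

```text
t: 3.9
tool_pos: [0.5592, -0.0044, 0.0081]
tool_rot: [-0.313, -2.061, 2.062]
contact_force: [-1.4, -1.4, 6.3]
opening: 0.0366
```

Emit:
jog_arm(moves=[[0, -10, 0, 0, 0, 0], [0, -30, 0, 0, 0, 0], [0, -45, 0, 0, 0, 0], [0, -45, 0, 0, 0.067, 0], [-8, 0, 20, 0, 0, 0], [-16, 0, 43, 0, 0, 0], [-16, 0, 43, 0, 0, 0], [-16, 0, 43, 0, 0, 0], [-16, 0, 43, 0, 0, 0], [-10, 0, 28, 0, 0, 0], [-8, 0, 20, 0, 0, 0], [0, 0, 0, 0, 0, 0]])

```text
t: 5.1
tool_pos: [0.5554, -0.2629, 0.1364]
tool_rot: [-0.377, -2.019, 2.02]
contact_force: [-0.1, 0.3, -0.7]
opening: 0.0366
```

Run:
```python
from h import *
o=ctrl.get_obs();im=ctrl.get_image("wrist")[:,:,::-1]
cv2.imwrite("pics/w2.png",cv2.resize(im,(800,600),interpolation=cv2.INTER_CUBIC))
print(np.round(o["tool_pos"],4),R.from_rotvec(o["tool_rot"]).as_matrix().round(3).tolist(),np.round(o["q"],2),o["opening"],o["t"],o["contact_force"])
```

```text
[ 0.5554 -0.2629  0.1364] [[-0.933, -0.0, -0.361], [0.361, -0.0, -0.933], [-0.0, -1.0, 0.0]] [-0.56  0.1   1.72 -0.    1.32  1.38] 0.036584471822468066 5.1 [-0.11600315  0.30797173 -0.70123731]
```

View pics/w2.png

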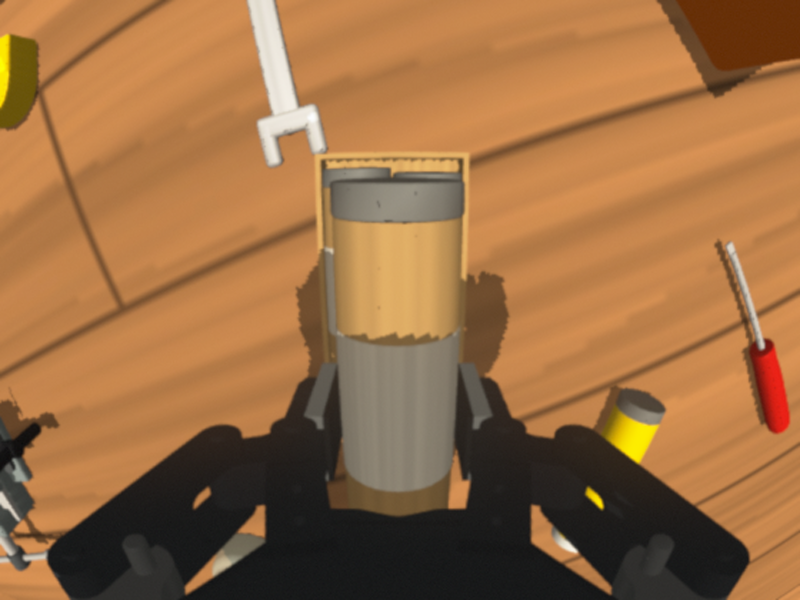

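Wrist view: the held stray hangs straight, with its far end's top edge at row 180 and sides at columns 331 and 464. The tray's far corners are at (316,154) and (469,154), and the base cartridges' far end tops are at about row 170.

Run:
```python
from h import *
o=ctrl.get_obs();W=lambda u,v,z:wat(u*.7,v*.7,z,o)
Rt=R.from_rotvec(o["tool_rot"])
p=lambda n,a:print(n,np.round(1000*Rt.inv().apply(a-o["tool_pos"])[[0,2]],1).tolist())
# tool x,z relative to TCP (mm); far end should be -67.5 for cartridge centre at 0
for z in(.014+.019,.014+.012):p("stray far end",W(397,179.5,o["tool_pos"][2]+z))
p("stray sides",W(331,205,o["tool_pos"][2]+.019));p("",W(464,205,o["tool_pos"][2]+.019))
p("tray cornL",W(316,154,.024));p("tray cornR",W(469,154,.024))
p("tray L low",W(318,250,.024));p("tray R low",W(467,270,.024))
p("baseL far",W(357,168.5,.041));p("baseR far",W(428,173,.041))
```

```text
stray far end [-70.9, 0.2]
stray far end [-70.6, 0.2]
stray sides [-63.6, -17.4]
 [-63.6, 18.1]
tray cornL [-79.2, -44.1]
tray cornR [-79.1, 39.1]
tray L low [-25.4, -44.5]
tray R low [-13.8, 39.8]
baseL far [-71.0, -20.2]
baseR far [-68.6, 15.7]
```

Emit:
jog_arm(moves=[[0, 20, -1, 0, 0, 0], [0, 35, -1.5, 0, 0, 0], [0, 20, 0, 0, 0, 0], [0, 10, 0, 0, 0, 0], [0, 3, 0, 0, 0, 0], [0, 0, 0, 0, 0, 0], [0, 0, 0, 0, 0, 0]])

```text
t: 5.85
tool_pos: [0.5579, -0.2584, 0.05]
tool_rot: [-0.377, -2.022, 2.024]
contact_force: [-0.1, -0.7, -1.0]
opening: 0.0367
```

Emit:
jog_arm(moves=[[0, 2, 0, 0, 0, 0], [0, 1, 0, 0, 0, 0], [0, 0, 0, 0, 0, 0]])

```text
t: 6.15
tool_pos: [0.5572, -0.2585, 0.0459]
tool_rot: [-0.376, -2.021, 2.023]
contact_force: [-0.4, -0.9, 0.3]
opening: 0.0367
```

Emit:
jog_arm(moves=[[0, 0, 2, 0, 0, 0], [0, 1, 0, 0, 0, 0], [0, 1, 0, 0, 0, 0], [0, 0, 0, 0, 0, 0], [0, 0, 0, 0, 0, 0]])

```text
t: 6.65
tool_pos: [0.5562, -0.2603, 0.045]
tool_rot: [-0.374, -2.021, 2.022]
contact_force: [-4.1, 2.3, 8.1]
opening: 0.0365
```

The stray is seated, with 8 N upward. I open, then retreat straight up and look.

Emit:
jog_arm(moves=[[0, 0, 0, 0, 0, 0], [0, 0, 0, 0, 0, 0], [0, 0, 0, 0, 0, 0], [0, 0, 0, 0, 0, 0], [0, -10, 0, 0, 0, 0], [0, -30, 0, 0, 0, 0], [0, -40, 0, 0, 0, 0], [0, -40, 0, 0, 0, 0], [0, -40, 0, 0, 0, 0], [0, 0, 0, 0, 0, 0], [0, 0, 0, 0, 0, 0]], grip=60)

```text
t: 7.75
tool_pos: [0.5569, -0.2605, 0.2057]
tool_rot: [-0.378, -2.022, 2.025]
contact_force: [-0.6, -0.6, -0.7]
opening: 0.0598
```

Run:
```python
from h import *
o=ctrl.get_obs();im=ctrl.get_image("wrist")[:,:,::-1]
cv2.imwrite("pics/w3.png",cv2.resize(im,(800,600),interpolation=cv2.INTER_CUBIC))
print(np.round(o["tool_pos"],4),R.from_rotvec(o["tool_rot"]).as_matrix().round(3).tolist(),np.round(o["q"],2),o["opening"],o["t"],o["contact_force"])
```

```text
[ 0.5569 -0.2605  0.2057] [[-0.934, 0.003, -0.358], [0.358, -0.002, -0.934], [-0.004, -1.0, 0.001]] [-0.56  0.04  1.67  0.    1.43  1.38] 0.05982750526820168 7.75 [-0.56855701 -0.64638671 -0.65720746]
```

View pics/w3.png

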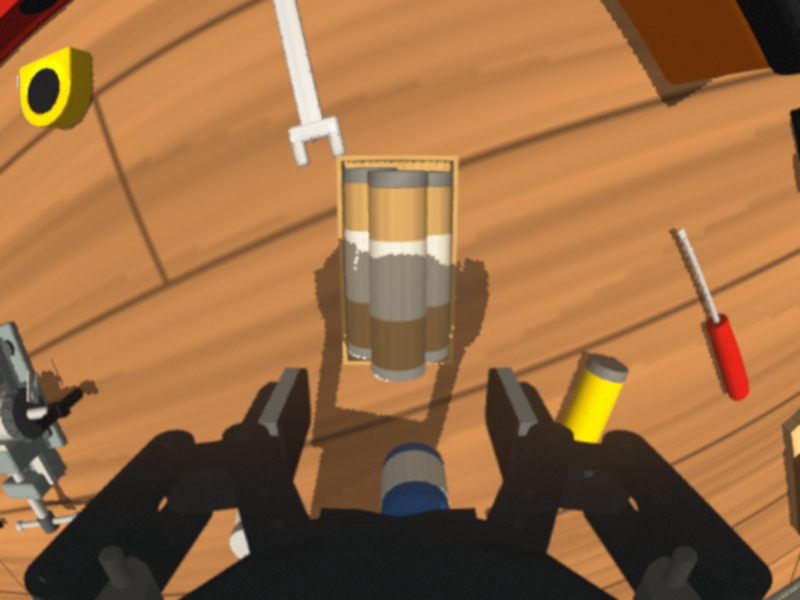

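The stray lies in the gap on top of the two cartridges, ends at about rows 172 and 378, straight and let go. Now I go above the T-handle.

Emit:
jog_arm(moves=[[0, 0, 0, 0, -0.109, 0], [0, 0, 0, 0, -0.109, 0], [4, 0, -25, 0, 0, 0], [7, 0, -45, 0, 0, 0], [7, 0, -45, 0, 0, 0], [7, 0, -45, 0, 0, 0], [7, 0, -45, 0, 0, 0], [7, 0, -45, 0, 0, 0], [7, 0, -45, 0, 0, 0], [4, 0, -29, 0, 0, 0], [0, 0, 0, 0, 0, 0], [0, 0, 0, 0, 0, 0]], grip=42)

```text
t: 9.0
tool_pos: [0.5534, 0.0682, 0.2013]
tool_rot: [-0.154, -2.143, 2.144]
contact_force: [-0.7, -0.9, -0.0]
opening: 0.0424
```

Run:
```python
from h import *
o=ctrl.get_obs();im=ctrl.get_image("wrist")[:,:,::-1]
cv2.imwrite("pics/w4.png",cv2.resize(im[100:340,100:420],(800,600),interpolation=cv2.INTER_CUBIC))
print(np.round(o["tool_pos"],4),R.from_rotvec(o["tool_rot"]).as_matrix().round(3).tolist(),np.round(o["q"],2),o["opening"],o["t"],o["contact_force"])
```

```text
[0.5534 0.0682 0.2013] [[-0.989, -0.003, -0.146], [0.146, -0.0, -0.989], [0.003, -1.0, 0.001]] [-0.01 -0.09  1.8  -0.    1.43  1.71] 0.04240403704689542 9.0 [-0.67308873 -0.91028007 -0.01379781]
```

View pics/w4.png

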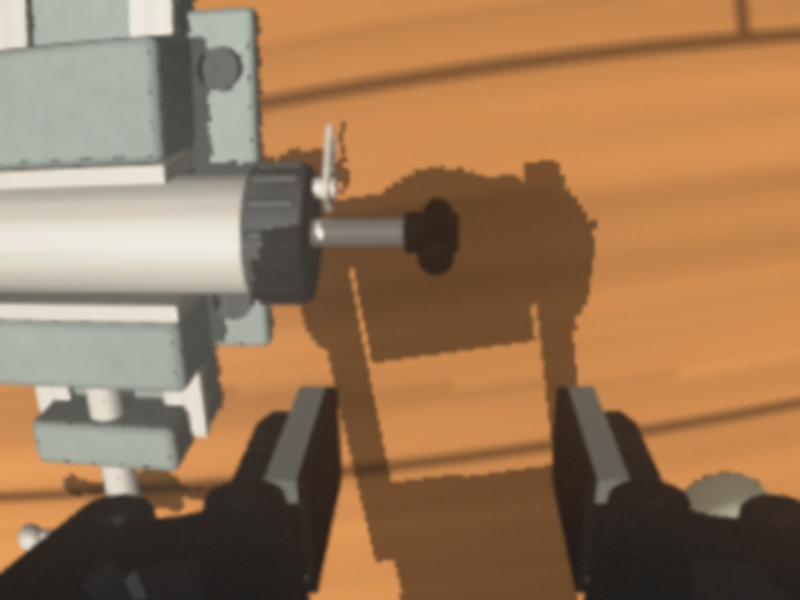

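The crop shows the bar top at (436,256), the hub at (432,232), the barrel horizontal so the tool is aligned, and the cap's edge at about column 320.

Run:
```python
from h import *
o=ctrl.get_obs();W=lambda u,v,z:wat(100+u/2.5,100+v/2.5,z,o)
Rt=R.from_rotvec(o["tool_rot"])
p=lambda n,a:print(n,np.round(1000*Rt.inv().apply(a-o["tool_pos"])[[0,2]],1).tolist(),np.round(a,4))
p("bar top",W(436,255,.091));p("hub",W(434,232,.055));p("bar bottom",W(438,208,.019))
p("cap edge",W(320,233,.055));p("cap top edge",W(311,295,.06))
p("barrel far",W(0,235,.055));p("near",W(240,233,.055))
p("edge",W(0,168,.055));p("edge",W(240,172,.055));p("edge",W(0,299,.055));p("edge",W(240,293,.055))
p("rod near",W(330,232,.055));p("rod at hub",W(400,232,.055))
```

```text
bar top [-3.2, -2.8] [0.5569 0.0697 0.091 ]
hub [-1.6, -4.0] [0.5554 0.0711 0.055 ]
bar bottom [-2.6, -2.8] [0.5561 0.0698 0.019 ]
cap edge [-1.3, -46.2] [0.5614 0.1128 0.055 ]
cap top edge [21.2, -49.8] [0.5396 0.1198 0.06  ]
barrel far [-2.0, -181.7] [0.582  0.2468 0.055 ]
near [-1.5, -76.8] [0.5661 0.1431 0.055 ]
edge [-29.6, -177.7] [0.6088 0.2387 0.055 ]
edge [-24.7, -75.3] [0.5888 0.1383 0.055 ]
edge [25.7, -186.6] [0.5553 0.2558 0.055 ]
edge [22.2, -78.5] [0.5428 0.1484 0.055 ]
rod near [-1.7, -42.4] [0.5612 0.1091 0.055 ]
rod at hub [-1.6, -16.4] [0.5573 0.0834 0.055 ]
```

Emit:
jog_arm(moves=[[-1, 20, -1.5, 0, 0, 0], [-1, 40, -1.5, 0, 0, 0], [0, 40, 0, 0, 0, 0], [0, 20, 0, 0, 0, 0], [0, 10, 0, 0, 0, 0], [0, 3, 0, 0, 0, 0], [0, 0, 0, 0, 0, 0], [0, 0, 0, 0, 0, 0]])

```text
t: 9.85
tool_pos: [0.5582, 0.0702, 0.0721]
tool_rot: [-0.163, -2.146, 2.145]
contact_force: [1.1, -0.1, 0.5]
opening: 0.0421
```

Emit:
jog_arm(moves=[[0, 0, 0, 0, 0, 0], [0, 0, 0, 0, 0, 0], [0, 0, 0, 0, 0, 0], [0, 0, 0, 0, 0, 0], [0, 0, 0, 0, 0, 0], [0, 0, 0, 0, 0, 0], [0, 0, 0, 0, 0, 0]], grip=5, grip_force=60)

```text
t: 10.55
tool_pos: [0.5578, 0.071, 0.0716]
tool_rot: [-0.161, -2.147, 2.144]
contact_force: [-0.1, 2.4, 5.9]
opening: 0.0096
```

Emit:
jog_arm(moves=[[0, 0, 0, 0, 0, 0], [0, 0, 0, 0, 0, 0], [0, 0, 5, 0, 0, 0], [0, 0, 10, 0, 0, 0], [0, 0, 10, 0, 0, 0], [0, 0, 10, 0, 0, 0], [0, 0, 10, 0, 0, 0], [0, 0, 10, 0, 0, 0], [0, 0, 5, 0, 0, 0], [0, 0, 0, 0, 0, 0], [0, 0, 0, 0, 0, 0]], grip_force=100)

```text
t: 11.65
tool_pos: [0.5492, 0.0135, 0.0718]
tool_rot: [-0.163, -2.151, 2.14]
contact_force: [0.3, 9.7, 5.9]
opening: 0.0078
```

Emit:
jog_arm(moves=[[0, 0, 5, 0, 0, 0], [0, 0, 10, 0, 0, 0], [0, 0, 10, 0, 0, 0], [0, 0, 10, 0, 0, 0], [0, 0, 10, 0, 0, 0], [0, 0, 10, 0, 0, 0], [0, 0, 6, 0, 0, 0], [0, 0, 0, 0, 0, 0], [0, 0, 0, 0, 0, 0]])

```text
t: 12.55
tool_pos: [0.5404, -0.0456, 0.0718]
tool_rot: [-0.163, -2.154, 2.137]
contact_force: [1.7, 15.1, 6.6]
opening: 0.0086
```

Run:
```python
from h import *
o=ctrl.get_obs();im=ctrl.get_image("wrist")[:,:,::-1]
cv2.imwrite("pics/w5.png",cv2.resize(im[60:360,60:460],(800,600),interpolation=cv2.INTER_CUBIC))
d=(np.array(o["tool_pos"])-[.5578,.071,.0716])[:2]
print(np.round(o["tool_pos"],4),np.linalg.norm(d),R.from_rotvec(o["tool_rot"]).as_matrix().round(3).tolist(),o["opening"],o["t"],o["contact_force"])
```

```text
[ 0.5404 -0.0456  0.0718] 0.11792563619451849 [[-0.989, 0.003, -0.148], [0.148, 0.008, -0.989], [-0.002, -1.0, -0.008]] 0.008580158652189843 12.55 [ 1.67197826 15.14987022  6.6484577 ]
```

View pics/w5.png

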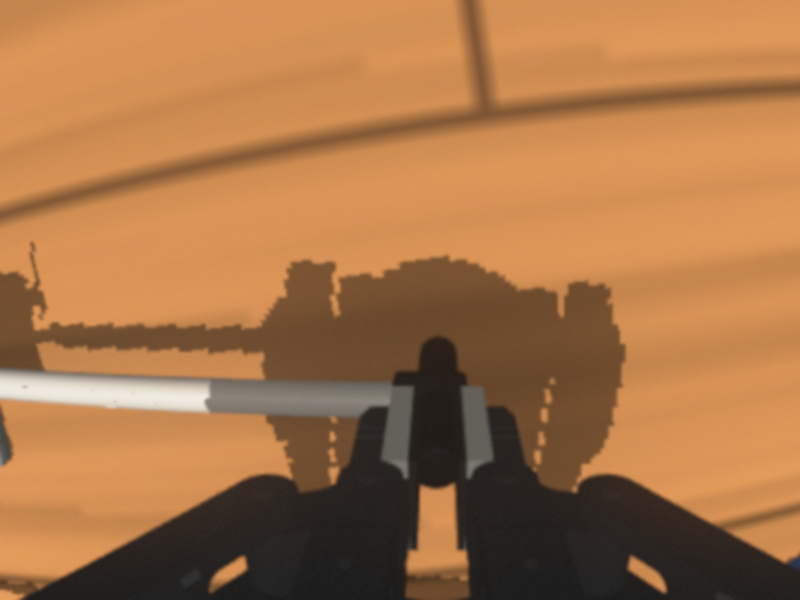

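The bar is held between the pads at (437,430). The cap is outside this crop, so I pull 2 mm more and look at the left part.

Emit:
jog_arm(moves=[[0, 0, 2, 0, 0, 0], [0, 0, 0, 0, 0, 0], [0, 0, 0, 0, 0, 0], [0, 0, 0, 0, 0, 0]])

```text
t: 13.0
tool_pos: [0.5401, -0.0473, 0.0717]
tool_rot: [-0.162, -2.154, 2.137]
contact_force: [2.3, 15.1, 6.6]
opening: 0.0081
```

Run:
```python
from h import *
o=ctrl.get_obs();im=ctrl.get_image("wrist")[:,:,::-1];t=ctrl.get_image("scene")[:,:,::-1]
a=cv2.resize(im[180:300,0:160],(800,600),interpolation=cv2.INTER_CUBIC)
cv2.imwrite("pics/w6.png",a)
cv2.imwrite("pics/s6.png",cv2.resize(t[160:280,140:380],(800,400),interpolation=cv2.INTER_CUBIC))
d=(np.array(o["tool_pos"])-[.5578,.071,.0716])[:2]
print(np.round(o["tool_pos"],4),np.linalg.norm(d),o["opening"],o["t"],o["contact_force"])
```

```text
[ 0.5401 -0.0473  0.0717] 0.11964261492993314 0.008096410001292477 13.0 [ 2.31352046 15.06013466  6.64007154]
```

View pics/w6.png

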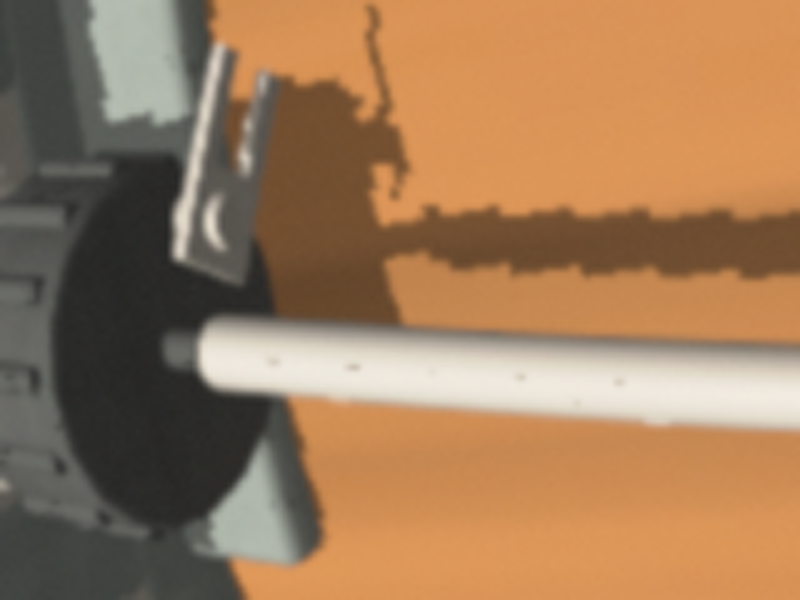

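View pics/s6.png

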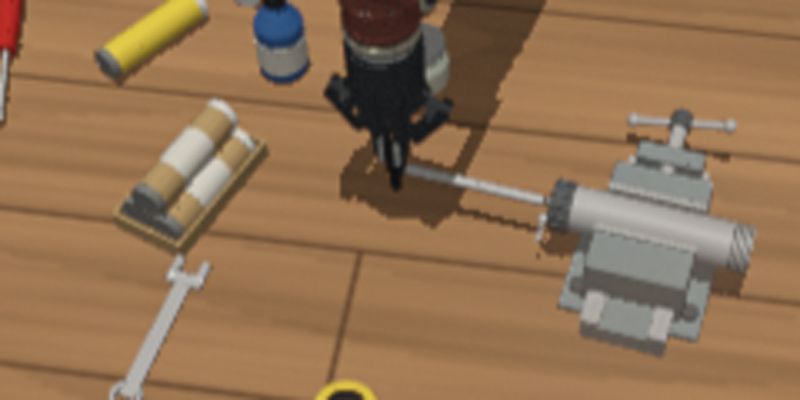

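The wrist crop shows the narrowed groove at (163–200,350), just out of the cap face. I check its length with the calibration, and the stray's place from the earlier picture.

Run:
```python
from h import *
o=ctrl.get_obs();W=lambda u,v,z:wat(u/5,180+v/5,z,o)
Rt=R.from_rotvec(o["tool_rot"])
p=lambda n,a:print(n,np.round(1000*Rt.inv().apply(a-o["tool_pos"])[[0,2]],1).tolist())
T=np.array(ctrl.camera_params("wrist")["T_tool_cam"]);print("cam",T[:3,3])
for z in(.055,.058,.060):p(f"groove outer {z}",W(199,352,z));p(f"groove at cap {z}",W(164,349,z))
p("rod right",W(780,388,.058));p("plate bottom outer corner",W(240,283,.055))
q={"tool_pos":[.5569,-.2605,.2057],"tool_rot":[-.378,-2.022,2.025]};V=lambda u,v,z:wat(u*.7,v*.7,z,q)
R3=R.from_rotvec(q["tool_rot"]);g=lambda n,a:print(n,np.round(1000*R3.inv().apply(a-np.array(q["tool_pos"]))[[0,2]],1).tolist())
g("stray far top",V(397,171,.073));g("stray near",V(398,380,.045));g("L",V(369,250,.057));g("R",V(428,250,.057))
g("base far L",V(355,167,.041));g("base far R",V(440,173,.041));g("tray L",V(340,250,.024));g("tray R",V(457,250,.024));g("near tray",V(347,363,.024));g("base near L",V(357,358,.027));g("base near R",V(437,358,.027))
```

```text
cam [-0.07563761 -0.1424161   0.00045022]
groove outer 0.055 [3.4, -159.9]
groove at cap 0.055 [3.4, -167.1]
groove outer 0.058 [1.9, -156.9]
groove at cap 0.058 [1.9, -163.9]
groove outer 0.06 [0.9, -154.9]
groove at cap 0.06 [0.9, -161.8]
rod right [1.6, -68.3]
plate bottom outer corner [-7.1, -148.7]
stray far top [-68.5, -0.0]
stray near [80.4, 0.7]
L [-17.9, -17.9]
R [-17.9, 19.8]
base far L [-70.6, -27.6]
base far R [-66.6, 28.1]
tray L [-11.5, -40.8]
tray R [-11.5, 42.8]
near tray [76.7, -38.6]
base near L [71.0, -30.4]
base near R [71.0, 30.3]
```

The evidence agrees on about 119 mm of pull: pose travel is 119.6 mm, and about 8.8 mm of the groove is visible. I add 0.8 mm and hold.

Emit:
jog_arm(moves=[[0, 0, 0.8, 0, 0, 0], [0, 0, 0, 0, 0, 0], [0, 0, 0, 0, 0, 0], [0, 0, 0, 0, 0, 0], [0, 0, 0, 0, 0, 0]])

```text
t: 13.6
tool_pos: [0.5401, -0.048, 0.0718]
tool_rot: [-0.163, -2.154, 2.137]
contact_force: [2.4, 15.8, 7.3]
opening: 0.008
```

Run:
```python
from h import *
o=ctrl.get_obs();d=(np.array(o["tool_pos"])-[.5578,.071,.0716])[:2]
print(np.round(o["tool_pos"],4),np.linalg.norm(d),o["opening"],o["t"],o["contact_force"])
ctrl.finish_job()
```

```text
[ 0.5401 -0.048   0.0718] 0.12030734504061268 0.00800443687488683 13.6 [ 2.35532568 15.83591071  7.34919471]
the job is handed in; nothing more can be done
```

The stray cartridge is in the gap on top of the two in the tray, and the T-handle is pulled out to the latch position and still gripped. The job was handed in at 13.6 s.

- **Stray cartridge:** After letting go, the wrist picture showed it straight in the gap. Its axis is within about 1 mm of the tray's middle. Its far end is level with the others to about 2 mm. The near end reads less surely because of the viewing angle.
- **T-handle:** The tool travelled 120.3 mm from where it gripped the handle at rest. The pull force read about 16 N, against the 15.5 N expected, with the bar held between the pads at 100 N.
- **Groove:** The last picture was taken 0.7 mm before the final position. It showed the groove out of the cap, with a measured visible length of 8.8 mm, not quite the full 10 mm. That reading is good to about 1 mm plus the 2 mm calibration error.
- **Readings that disagreed:** The finger opening read 8 mm on the 12 mm bar, and about 7 N upward stayed on the tool. I didn't trace the cause of either; the grip stayed firm throughout.

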